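# Slide the steel pan to the warm mark and check it with the thermometer

## Robot

A 6-joint arm with a two-finger parallel gripper is mounted at the origin on the work surface. World frame = base frame: x ahead of the robot, y to its left, z up, the work surface at z = 0. Lengths are in mm, angles in rad, forces in N, time in s.
With the tool pointing down it reaches from about 275 to 825 mm from the base axis. Payload 5.2 kg.
Tool frame: the origin (TCP) lies at the very end of the fingers, on their centre line; the grasp point (between the pads) lies 19 mm behind it; z points along the fingers, y is the line along which they close (so a half turn about z gives the same grasp; the last joint's range is limited). The gripper opens to 93 mm and grips with 3 to 60 N. Pads are 15 mm wide; open, the fingers measure 128 mm over their backs; the gripper's body (75 mm by 188 mm) begins 65 mm behind the grasp point.
Start: joints at [1.078, 0.259, 1.535, -0, 1.348, -0.203], TCP at [157.146, 527.077, 218.653] pointing down, gripper open.
Joint ranges: [-3.14, 3.14], [-0.91, 2.08], [0.19, 2.58], [-1.22, 4.36], [0.22, 2.71], [-3.12, 3.12]. Speed limits (rad/s): [2.57, 2.57, 3.14, 3.14, 3.14, 3.14].

## Interface

Orientations are given as [roll, pitch, yaw] about the fixed x, y, z axes, in that order (R = Rz(yaw) Ry(pitch) Rx(roll)).
In Python, from bench import robot gives the robot as it stands. The module is installed in compiled form; this text tells all that it offers. Calls block until the motion is done:
- robot.move_ptp(position, orientation): joint-space move of the TCP to a pose.
- robot.move_linear(position, ori=None, speed=150, f_stop=None): straight line of the TCP; ori=None keeps the orientation; speed is the mean speed in mm/s. With f_stop (N) it stops when the force on the tool has changed by that much, and returns True; else False.
- robot.move_j(angles): joint-space move.
- robot.move_gripper(opening): opening from 0.0 (shut) to 1.0 (fully open); the grip force is fixed at half the most; returns when the fingers have stopped.
- robot.sleep(seconds).
- robot.inverse_kinematics(position, orientation): joint angles nearest the present ones, or None.
- robot.get_image(name): name is "side" or "top"; returns a dict with "img" (420x560x3 uint8, blue, green, red), "fovy" (degrees; the focal length in pixels is half the picture's height over the tangent of half this angle, whatever the lens; pixels are square), "cx", "cy" (the principal point, pixels), "eye" and "orientation" of the camera in the world. Camera axes: x right, y down, z forward; pixel columns grow to the right and rows downward; lengths in mm; the calibration is good to about 2 mm. A picture is of the moment at which its call begins. There is no depth.
A pose or a line that the arm cannot do raises robot.MotionError and nothing moves.
- robot.hand_in(): hands the job in; it is judged then, once.
Readings, each from a call of its own:
- robot.current_t(): time.
- robot.current_qpos(): joint angles.
- robot.current_joint_vel(): joint speeds.
- robot.current_joint_efforts(): joint torques, N m.
- robot.current_tcp_pos(): TCP position.
- robot.current_eef_rot(): TCP orientation.
- robot.current_contact_force(): force on the tool from outside, world axes, zero at the start.
- robot.current_ft_torque(): the same for the moment, N m.
- robot.current_gripper_width(): opening from 0.0 (shut) to 1.0 (fully open).
- robot.current_finger_force(): force on a finger pad.
Only numpy, scipy, OpenCV 4.12 (cv2) and the standard library are available. Lean on these libraries where they do the work, as an engineer would, in place of code of your own. Each camera call takes 0.05 s, during which the arm holds its last target. There are 200 camera calls.

## Task

On the warming plate, slide the open steel pan from the blue ring to the red ring without lifting or tipping it, so that its foot stands fully inside the red ring. Then take the yellow thermometer from its rest, dip its steel tip at least 2 cm below the pan's rim for half a second, and lay the thermometer back level on both supports of its rest with the stem hanging at the same end as before. Leave the pan in the red ring, and the jars, tubs and everything else where they are.

Things in the scene. Friction and masses are not known exactly. Their poses are not given: they have to be found in the camera images.
- plate: Flat warming plate fixed to the table, grey top with a white rim, 320 (its x) x 520 (its y) mm, smooth level top 25 mm above its origin. Origin: centre of its underside, on the table. The coloured rings lie near the two ends of its y axis, the jars in a row across its middle.
- pan: Loose open round steel pan, 55 mm high, foot 82 mm across, rim 94 mm across (outside; sides flare evenly), walls 3 mm, bottom 5 mm thick, 0.3 to 0.55 kg, empty, no handle. Origin: centre of its underside; z up. It slides easily on the plate (friction about 0.35) when pushed from outside or by fingers standing inside it.
- warm_mark: Red ring printed flush on the plate, the place where the pan must go: 106 mm inside, 122 mm outside diameter, no height worth counting. Origin: its centre, on the plate's top.
- cool_mark: Blue ring of the same size printed flush on the plate, where the pan stands at first (within 10 mm of its centre). Origin: its centre, on the plate's top.
- jar_amber: Loose closed jar standing on the plate: amber glass, black lid, 50 mm across, 68 mm high, 0.22 kg. Leave it alone. Origin: centre of its underside.
- jar_white: Loose closed jar standing on the plate: white, green lid, 50 mm across, 68 mm high, 0.22 kg. Leave it alone. Origin: centre of its underside. The two jars take two of three places about 95 mm apart in a row along the plate's x through its middle (give or take 30 mm along its y); the third place, marked by a flush white spot, is free and wide enough for the pan.
- tub_a: Loose small white tub with white lid near one corner of the plate (at its +x, +y), 30 mm across, 32 mm high. Leave it alone. Origin: centre of its underside.
- tub_b: Loose small white tub with orange lid near the opposite corner of the plate (its -x, -y), 30 mm across, 32 mm high. Leave it alone. Origin: centre of its underside.
- rest: Thermometer rest fixed to the table: grey base 90 x 70 x 10 mm with two upright aluminium supports 8 mm thick and 46 mm wide, at 30 mm either side of the middle along its x, clear between them. Their level tops are 100 mm above the origin; 8 mm high lips at the ends of each top leave 34 mm between them along y. Origin: centre of the underside, on the table.
- thermo_grip (a point): Centre of the thermometer's yellow handle, a bar 120 (its x) x 22 (its y) x 20 (its z) mm, lying along the rest's x on both supports, so that this point is 110 mm above the table. 80 g. It can be gripped across its 22 mm from above, between the supports. x runs along the bar to the stem's end, z up.
- thermo_tip (a point): Lower end of the thermometer's steel stem, an 8 mm rod that runs straight down from the bar near its +x end: 50 mm from the handle's centre along its x and 90 mm below that centre.
- dropper: Loose small amber bottle with black cap on the table, 32 mm across, 75 mm high. Leave it alone. Origin: centre of its underside.
- cup: Loose small blue cup on the table, 52 mm across, 55 mm high. Leave it alone. Origin: centre of its underside.
Not all that is in view belongs to the job. What is shaped like the rest but pink or turquoise is not meant.

How it is judged:
By the outcome, as a careful person would: the job done as asked, in the order asked, and still so for the second after the job is handed in, with the robot touching nothing.
It also fails if it takes over 72 s, if anything falls off the work surface, if the arm or the gripper's body presses on something with over 40 N, if the wrist force passes 120 N, or if a joint passes its speed limit or range.

## Working session

There is one attempt and no reset: what is moved stays moved. The work goes in short steps, each a Python script; the robot and the scene stay as the last script left them, time stands still between calls to the robot, and variables do not carry over. Pictures are saved under pics/ and viewed, at most 10 in all, crops included, and the job is handed in when it is done.

```bash
mkdir -p pics
python3 - <<'E'
from bench import robot
import cv2
for n in("top","side"):
    d=robot.get_image(n); cv2.imwrite(f"pics/{n}0.png",d["img"]); print(n,{k:d[k] for k in d if k!="img"})
    import pickle; pickle.dump(d,open(f"{n}0.pkl","wb"))
print(robot.current_t())
E
```

```text
top {'fovy': 42.4324753323863, 'cx': 278.9252632309682, 'cy': 209.07674352322982, 'eye': array([ 228.40896329, -101.389721  , 1719.43365722]), 'orientation': array([-2.95995438, -0.00388556, -1.56642019])}
side {'fovy': 43.16732156768068, 'cx': 281.96072010639324, 'cy': 214.23370551914374, 'eye': array([ 208.02774178,  677.15062423, 1031.37043861]), 'orientation': array([-2.39841175e+00,  2.35837574e-03, -2.73132210e+00])}
0.1
```

View pics/top0.png

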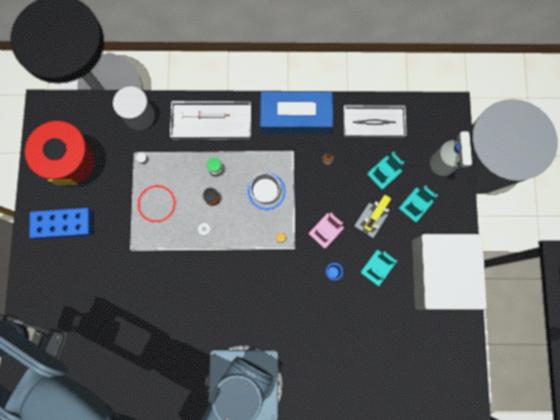

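View pics/side0.png

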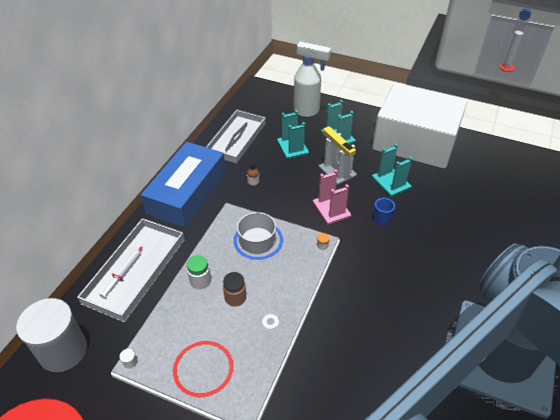

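The top view shows the blue ring and pan at (266,191), the red ring at (156,203), the free spot at (204,229), jars at (214,165) and (212,197), and the grey rest with the yellow bar at (375,214). The side view shows the same things, with the pan at (257,233) and the bar at (338,140). I'll enlarge both.

```bash
cat > h.py <<'E'
import numpy as np,pickle
from scipy.spatial.transform import Rotation as Ro
def ray(d,u,v):
    f=d["img"].shape[0]/2/np.tan(np.radians(d["fovy"])/2)
    r=Ro.from_euler("xyz",d["orientation"]).apply([(u-d["cx"])/f,(v-d["cy"])/f,1]); return np.array(d["eye"]),r
def onz(d,u,v,z):
    e,r=ray(d,u,v); return e+r*(z-e[2])/r[2]
def tri(d1,p1,d2,p2):
    (e1,r1),(e2,r2)=ray(d1,*p1),ray(d2,*p2); s=np.linalg.lstsq(np.c_[r1,-r2],e2-e1,rcond=None)[0]
    a,b=e1+s[0]*r1,e2+s[1]*r2; return (a+b)/2,np.linalg.norm(a-b)
def proj(d,p):
    f=d["img"].shape[0]/2/np.tan(np.radians(d["fovy"])/2)
    c=Ro.from_euler("xyz",d["orientation"]).inv().apply(np.array(p)-d["eye"]); return f*c[:2]/c[2]+[d["cx"],d["cy"]]
def load(n): return pickle.load(open(n+".pkl","rb"))
E
python3 - <<'E'
from h import *
import cv2
def crop(n,x,y,w,h,k): return cv2.resize(load(n)["img"][y:y+h,x:x+w],None,fx=k,fy=k,interpolation=cv2.INTER_CUBIC)
cv2.imwrite("pics/a.png",crop("top0",120,140,200,120,4))
t=crop("top0",300,140,80*2,100,4)[:, :640]
s=crop("side0",270,90,160,140,4)
cv2.imwrite("pics/b.png",crop("top0",300,150,150,150,4))
cv2.imwrite("pics/c.png",s)
cv2.imwrite("pics/d.png",crop("side0",110,200,240,200,3))
E
```

```text
(no output)
```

View pics/a.png

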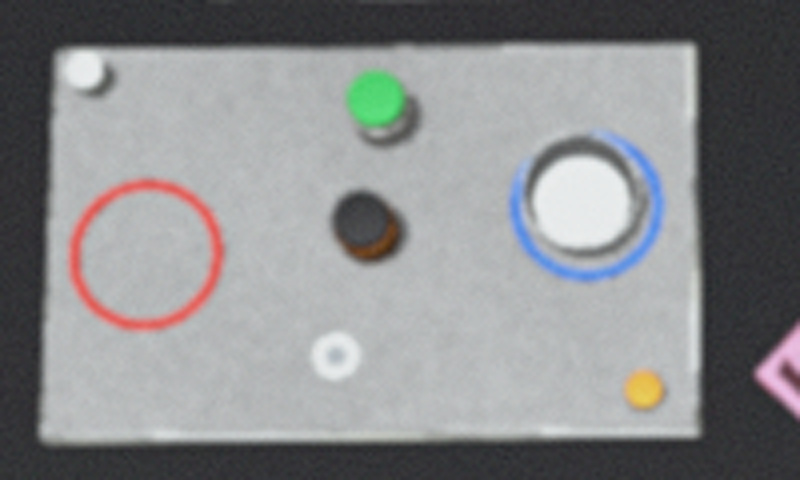

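View pics/b.png

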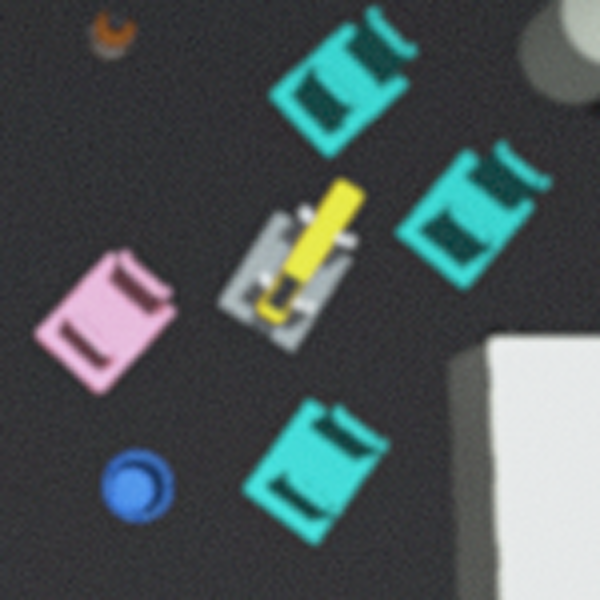

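View pics/c.png

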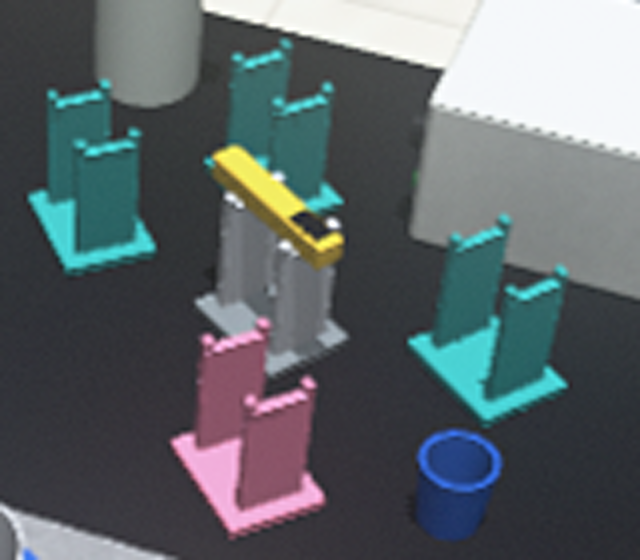

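View pics/d.png

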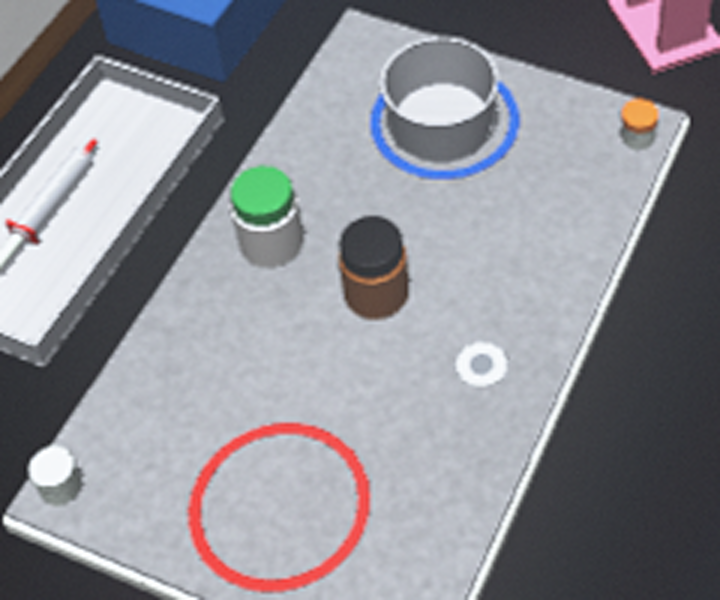

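Run:
```python
from h import *
T,S=load("top0"),load("side0")
A=lambda x,y:(x/4+120-.4,y/4+140-.4); B=lambda x,y:(x/4+300-.4,y/4+150-.4)
C=lambda x,y:(x/4+270-.4,y/4+90-.4); D=lambda x,y:(x/3+110-.3,y/3+200-.3)
L=dict(pan=(A(585.5,195),D(438.5,75),80),red=(A(147,255),D(279.5,507),25),blue=(A(587,205),D(445.5,122),25),spot=(A(336,356),D(482,364),25),
green=(A(377,99),D(262,190),93),amber=(A(361,220),D(372,243),93),orange=(A(644,389),D(640,116),57),white=(A(86,71),D(54,467),57),
lipF1=(B(305,213),C(233,200),108),lipF2=(B(350,240),C(278,178),108),lipN1=(B(265,278),C(285,246),108),lipN2=(B(312,305),C(333,225),108),
barF=(B(350,185),C(224,154),120),barN=(B(272,319),C(330,243),120),cup=(B(138,487),C(459,465),55),drop=(B(115,28),C(0,0),75),
pinkBaseN=(B(37,333),C(0,0),0),pl1=(A(55,47),D(348,8),25),pl2=(A(695,43),D(0,0),25),pl3=(A(700,436),D(690,118),25),pl4=(A(42,442),D(0,0),25))
np.set_printoptions(precision=1,suppress=True)
for k,(a,b,z) in L.items():
    p,e=tri(T,a,S,b); print(k,"tri",p,"err %.1f"%e,"topz",onz(T,*a,z),"sidez",onz(S,*b,z)[:2])
```

```text
pan tri [597.4 -65.2  83.4] err 7.0 topz [594.7 -66.   80. ] sidez [602.5 -67.7]
red tri [556.6 284.5  24.3] err 0.5 topz [556.2 284.2  25. ] sidez [556.6 284.8]
blue tri [598.2 -66.2  25.5] err 1.0 topz [598.8 -66.1  25. ] sidez [597.9 -66.5]
spot tri [475.4 130.9  28.3] err 0.4 topz [475.7 131.3  25. ] sidez [476.5 129.1]
green tri [667.8  96.3  92.7] err 0.9 topz [667.2  96.1  93. ] sidez [668.1  96.5]
amber tri [571.9 106.1  91.9] err 0.8 topz [571.3 105.9  93. ] sidez [571.9 106.8]
orange tri [ 446.6 -112.1   54.5] err 0.3 topz [ 446.4 -112.1   57. ] sidez [ 445.8 -110.1]
white tri [698.4 332.1  56.7] err 0.7 topz [698.6 332.1  57. ] sidez [697.9 332.1]
lipF1 tri [ 544.3 -400.6  108.8] err 1.4 topz [ 545.1 -400.7  108. ] sidez [ 543.9 -401.6]
lipF2 tri [ 523.6 -433.9  109.6] err 1.0 topz [ 524.5 -434.2  108. ] sidez [ 523.7 -435.9]
lipN1 tri [ 495.  -368.7  109.6] err 0.6 topz [ 495. -369.  108.] sidez [ 495.8 -370.5]
lipN2 tri [ 474.1 -404.1  107.5] err 1.0 topz [ 474.5 -404.   108. ] sidez [ 473.4 -403.5]
barF tri [ 563.9 -433.6  118.1] err 2.0 topz [ 564.5 -433.1  120. ] sidez [ 562.1 -431.3]
barN tri [ 463.9 -371.2  120.1] err 4.0 topz [ 462.  -371.5  120. ] sidez [ 466.  -371.4]
cup tri [ 341.5 -276.7   52.3] err 0.7 topz [ 340.9 -276.5   55. ] sidez [ 341.4 -274.1]
drop tri [ 628.3 -233.1  347.7] err 14.2 topz [ 699.2 -261.3   75. ] sidez [ 806.7 -596.9]
pinkBaseN tri [ 494.2 -145.7  428.2] err 183.4 topz [ 467.2 -203.     0. ] sidez [ 853.6 -696.8]
pl1 tri [543.3 225.8 486.7] err 94.6 topz [727.7 366.6  25. ] sidez [ 731.8 -150.1]
pl2 tri [843.4 -67.7  69.7] err 289.8 topz [ 733.9 -152.6   25. ] sidez [1017.9  -37.1]
pl3 tri [ 415.5 -156.5   17.4] err 2.2 topz [ 413.6 -156.4   25. ] sidez [ 415.1 -150.3]
pl4 tri [455.8 294.6 564.8] err 260.1 topz [406.4 359.8  25. ] sidez [1017.9  -37.1]
```

Run:
```python
from bench import robot
import numpy as np,cv2,pickle
np.set_printoptions(precision=2,suppress=True)
pan=np.array([597,-66]); red=np.array([556.4,284.4])
print(robot.current_eef_rot())
q={y:robot.inverse_kinematics([*pan,160],[np.pi,0,y]) for y in(0,np.pi)}
print(q)
y=min((k for k in q if q[k] is not None),key=lambda k:abs(q[k][5]))
o=[np.pi,0,y]
robot.move_ptp([*pan,160],o); robot.move_gripper(.35)
print(robot.current_t(),robot.current_tcp_pos())
hit=robot.move_linear([*pan,42],speed=80,f_stop=6); print("hit",hit,robot.current_tcp_pos(),robot.current_contact_force())
for n in("top","side"):
    d=robot.get_image(n); pickle.dump(d,open(n+"1.pkl","wb"))
if not hit:
    robot.move_gripper(.65); w=robot.current_gripper_width(); print("w",w,robot.current_contact_force(),robot.current_finger_force())
    robot.move_gripper(w-.02); print(robot.current_gripper_width(),robot.current_contact_force(),robot.current_finger_force())
print(robot.current_t())
S=pickle.load(open("side1.pkl","rb"))["img"]
cv2.imwrite("pics/e.png",cv2.resize(S[130:330,130:380],None,fx=3,fy=3,interpolation=cv2.INTER_CUBIC))
```

```text
[-3.14 -0.    2.85]
{0: array([-0.3 ,  0.39,  1.49, -0.  ,  1.26,  1.28]), 3.141592653589793: array([-0.3 ,  0.39,  1.49,  0.  ,  1.26, -1.87])}
3.7917 [596.99 -66.03 159.99]
hit False [597.43 -66.12  42.58] [ 0.24 -0.5   0.02]
w 0.554838655487284 [-0.62  3.2   3.18] 28.33591497852467
0.5355232441721934 [0.   3.76 3.45] 1.9989387745499698
6.3333
```

View pics/e.png

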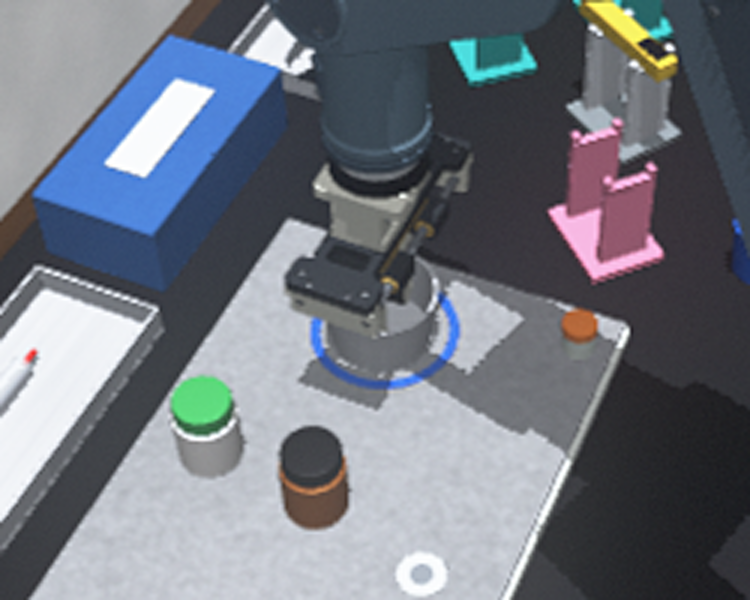

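The fingers stand inside the pan at about (385,310) and the jars haven't moved. I'll slide it now.

Run:
```python
from bench import robot
import numpy as np,cv2,pickle
np.set_printoptions(precision=2,suppress=True)
z=robot.current_tcp_pos()[2]
for p in([478,60],[472,135],[556.4,284.4]):
    h=robot.move_linear([*p,z],speed=80,f_stop=25); print(h,robot.current_tcp_pos(),robot.current_contact_force(),robot.current_gripper_width())
    if h: break
else:
    robot.move_gripper(.40); robot.move_linear([556.4,284.4,240],speed=150)
    robot.move_ptp([515,-300,240],[np.pi,0,0])
    for n in("top","side"):
        d=robot.get_image(n); pickle.dump(d,open(n+"2.pkl","wb"))
print(robot.current_t())
t=pickle.load(open("top2.pkl","rb"))["img"][140:260,120:320]; s=pickle.load(open("side2.pkl","rb"))["img"][200:400,110:350]
r=lambda a:cv2.resize(a,(400,int(400*a.shape[0]/a.shape[1])),interpolation=cv2.INTER_CUBIC)
a,b=r(t),r(s); cv2.imwrite("pics/f.png",np.vstack([a,b]))
```

```text
False [478.02  59.96  42.07] [ 1.8  -1.21  0.44] 0.5349470727312902
False [471.83 135.37  42.05] [-0.24  1.07  0.27] 0.534148808008056
False [556.34 284.3   42.13] [-1.68 -1.49 -0.85] 0.5316804747196892
16.1667
```

View pics/f.png

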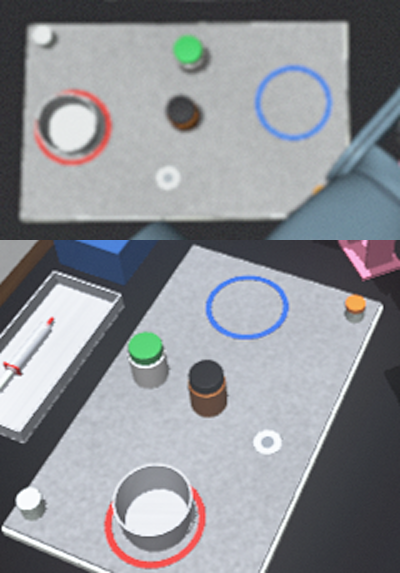

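The pan stands in the red ring, at (72,126) in the top view and (152,507) in the side view. The jars and tubs haven't moved. I'll check centring numerically and grasp the thermometer.

Run:
```python
from bench import robot
from h import *
import cv2
np.set_printoptions(precision=2,suppress=True)
for n,r in(("top2",slice(None)),("side2",slice(None))):
    d=load(n); u,v=proj(d,[556.4,284.4,30]).astype(int)
    g=cv2.cvtColor(d["img"],cv2.COLOR_BGR2GRAY); m=np.zeros_like(g); cv2.circle(m,(u,v),40 if n=="side2" else 18,255,-1)
    b=((g>205)&(m>0)).astype(np.uint8); k,l,st,c=cv2.connectedComponentsWithStats(b); i=1+np.argmax(st[1:,4])
    x,y,w,h,_=st[i]; print(n,st[i],"L,R,T,B on z30:",[onz(d,*p,30)[:2] for p in((x-.5,y+h/2-.5),(x+w-.5,y+h/2-.5),(x+w/2-.5,y+h-.5))],onz(d,*c[i],30)[:2])
a=np.radians(-31.7); g=[511.5,-402]
best=min((a,a+np.pi),key=lambda y:abs(robot.inverse_kinematics([*g,200],[np.pi,0,y])[5])); print("yaw",best)
o=[np.pi,0,best]
robot.move_gripper(.65); robot.move_ptp([*g,210],o)
print("hit",robot.move_linear([*g,91],speed=100,f_stop=8),robot.current_tcp_pos())
robot.move_gripper(0); print(robot.current_gripper_width()*93,robot.current_finger_force(),robot.current_contact_force())
p=robot.current_tcp_pos(); print(p)
robot.move_linear([p[0],p[1],245],speed=100); print(robot.current_contact_force(),robot.current_gripper_width()*93)
for n in("top","side"):
    d=robot.get_image(n); pickle.dump(d,open(n+"3.pkl","wb"))
print(robot.current_qpos(),robot.current_t())
im=[]
for n in("side3","top3"):
    d=load(n); u,v=proj(d,[511,-402,220]).astype(int); c=d["img"][max(v-50,0):v+50,max(u-50,0):u+50]; print(n,u,v); im.append(cv2.resize(c,(400,400),interpolation=cv2.INTER_CUBIC))
cv2.imwrite("pics/g.png",np.hstack(im))
```

```text
top2 [145 193  22  22 386] L,R,T,B on z30: [array([554.57, 320.71]), array([554.93, 250.85]), array([519.27, 284.17])] [555.79 285.72]
side2 [177 334  48  44 955] L,R,T,B on z30: [array([618.99, 282.8 ]), array([528.26, 243.47]), array([549.91, 305.14])] [565.07 271.89]
yaw -0.5532693728822025
hit False [ 511.9  -402.42   91.85]
21.61804307677396 29.887748658657074 [0.6  0.94 1.34]
[ 511.61 -401.88   91.07]
[-0.15  0.11 -1.44] 21.5292762642825
[-0.84  0.43  1.23 -0.    1.49  1.29] 21.1083
side3 342 108
top3 383 207
```

View pics/g.png

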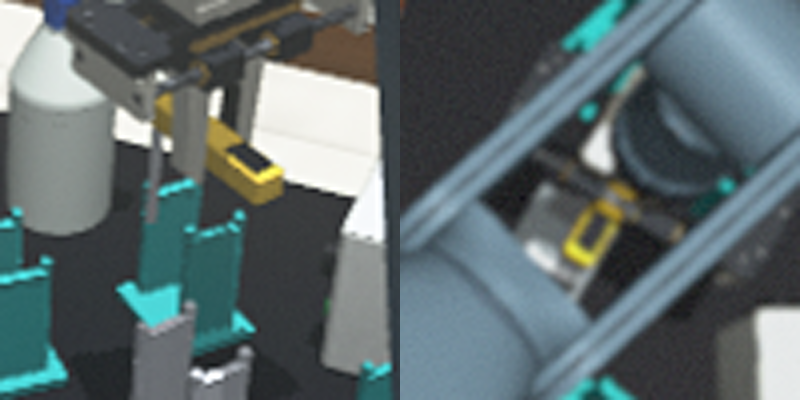

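The stem hangs at the far end of the bar: in the left crop it runs from (158,130) to (150,220), so its tip is at side pixel (329.5,113). I'll dip it now.

Run:
```python
from bench import robot
from h import *
import cv2
np.set_printoptions(precision=2,suppress=True)
S=load("side3"); print("tip seen",onz(S,292+37.5-.4,58+55-.4,174))
tip=np.array([513.5,-402])+50*np.array([.851,-.525]); g0=robot.current_tcp_pos(); off=tip-g0[:2]; print(off)
t=np.array([556,285])-off
robot.move_linear([*t,245],speed=200)
d=robot.get_image("side"); pickle.dump(d,open("side4.pkl","wb"))
print("hit",robot.move_linear([*t,115],speed=100,f_stop=6),robot.current_tcp_pos())
for n in("top","side"):
    d=robot.get_image(n); pickle.dump(d,open(n+"5.pkl","wb"))
robot.sleep(1.0); print(robot.current_contact_force(),robot.current_gripper_width()*93,robot.current_t())
d=load("side5");c=d["img"][300:420,120:320]; cv2.imwrite("pics/i.png",cv2.resize(c,None,fx=4,fy=4,interpolation=cv2.INTER_CUBIC))
```

```text
tip seen [ 555.49 -431.12  174.  ]
[ 44.63 -26.56]
hit False [511.87 311.76 115.76]
[-0.06 -0.07 -0.46] 21.676544330594485 27.425
```

View pics/i.png

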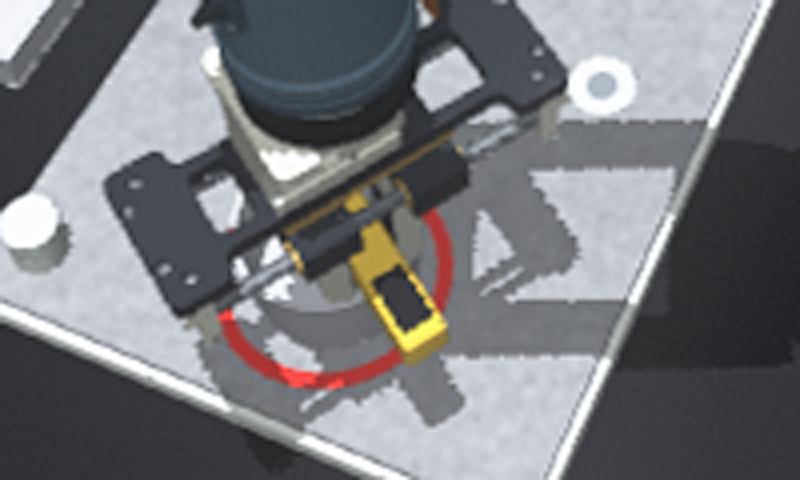

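The bar hangs over the pan with the stem inside it, no contact force, and the pan still in the ring. The 10 views are used up, so I'll check the placing by comparing images with the first ones in code.

Run:
```python
from bench import robot
from h import *
import cv2
np.set_printoptions(precision=2,suppress=True)
p=robot.current_tcp_pos(); robot.move_linear([p[0],p[1],245],speed=120)
g=[511.61,-401.88]
robot.move_linear([*g,245],speed=200)
robot.move_linear([*g,105],speed=100); robot.sleep(.3)
print(robot.current_tcp_pos())
print("hit",robot.move_linear([*g,90.8],speed=20,f_stop=4)); robot.sleep(.2); print(robot.current_tcp_pos(),robot.current_contact_force())
robot.move_gripper(.6); robot.sleep(.2); print("released",robot.current_contact_force())
robot.move_linear([*g,210],speed=120); robot.move_ptp([300,350,300],[np.pi,0,0]) 
for n in("top","side"):
    d=robot.get_image(n); pickle.dump(d,open(n+"6.pkl","wb"))
    a=load(n+"0")["img"]; b=d["img"]
    def yel(i):
        h=cv2.cvtColor(i,cv2.COLOR_BGR2HSV); m=cv2.inRange(h,(24,120,90),(34,255,255)); x0=330
        if n=="side": m[:, :300]=0
        m[:, :300]=0; pts=np.argwhere(m)[:,::-1].astype(np.float32); return len(pts),pts.mean(0),pts.min(0),pts.max(0)
    print(n,yel(a),yel(b))
    df=cv2.absdiff(cv2.GaussianBlur(a,(3,3),0),cv2.GaussianBlur(b,(3,3),0)).max(2)>45
    k,l,st,c=cv2.connectedComponentsWithStats(cv2.dilate(df.astype(np.uint8),np.ones((3,3)))); print([s.tolist() for s in st[1:] if s[4]>25])
print(robot.current_t())
```

```text
[ 511.71 -401.96  105.3 ]
hit True
[ 511.36 -401.67   91.03] [-0.08 -0.59  5.79]
released [-0.25  0.51  0.47]
top (265, array([378.64, 209.66], dtype=float32), array([364., 195.], dtype=float32), array([390., 230.], dtype=float32)) (259, array([379.4 , 209.57], dtype=float32), array([365., 195.], dtype=float32), array([391., 230.], dtype=float32))
[[249, 172, 34, 33, 763], [137, 185, 37, 33, 887], [0, 233, 155, 187, 13673], [119, 282, 7, 9, 41], [14, 319, 9, 5, 36], [55, 334, 6, 7, 36], [210, 345, 51, 17, 534], [266, 350, 6, 5, 26], [228, 364, 16, 11, 130], [261, 372, 23, 37, 323], [203, 374, 10, 13, 95], [212, 376, 39, 44, 1211], [184, 401, 24, 19, 233]]
side (197, array([337.  , 138.02], dtype=float32), array([323., 127.], dtype=float32), array([355., 155.], dtype=float32)) (41, array([328.56, 129.17], dtype=float32), array([324., 126.], dtype=float32), array([334., 132.], dtype=float32))
[[276, 96, 284, 279, 24651], [371, 168, 41, 28, 533], [236, 211, 41, 44, 1424], [363, 245, 197, 175, 7762], [485, 263, 8, 10, 42], [459, 306, 9, 8, 49], [358, 310, 7, 9, 48], [176, 335, 53, 53, 1777], [197, 356, 7, 6, 26], [264, 356, 47, 64, 586], [480, 356, 6, 6, 27], [539, 357, 16, 32, 309], [477, 391, 16, 15, 131], [313, 404, 5, 6, 30]]
40.05
```

Run:
```python
from bench import robot
from h import *
import cv2
robot.move_j([1.078,.259,1.535,0,1.348,-.203])
b=robot.get_image("side")["img"]; a=load("side0")["img"]
for i in(a,b):
    m=cv2.inRange(cv2.cvtColor(i,cv2.COLOR_BGR2HSV),(24,120,90),(34,255,255)); m[:,:300]=0
    p=np.argwhere(m)[:,::-1].astype(np.float32); print(len(p),p.mean(0),p.min(0),p.max(0),cv2.minAreaRect(p))
df=cv2.absdiff(cv2.GaussianBlur(a,(3,3),0),cv2.GaussianBlur(b,(3,3),0)).max(2)>45
k,l,st,c=cv2.connectedComponentsWithStats(cv2.dilate(df.astype(np.uint8),np.ones((3,3)))); print([s.tolist() for s in st[1:] if s[4]>15],robot.current_t())
```

```text
197 [337.      138.02031] [323. 127.] [355. 155.] ((337.7836608886719, 139.8988037109375), (37.92713165283203, 9.383356094360352), 41.00908279418945)
183 [337.7869  137.61201] [324. 126.] [356. 155.] ((339.3941650390625, 140.62353515625), (39.806739807128906, 9.328010559082031), 40.601295471191406)
[[341, 136, 7, 6, 30], [342, 143, 8, 8, 34], [351, 145, 7, 7, 33], [236, 211, 41, 44, 1433], [176, 336, 53, 52, 2007]] 42.1583
```

The bar is level and back in place within about 1 px (roughly 2 mm), and only the pan has changed position.

```bash
python3 -c "
from bench import robot
print(robot.hand_in())"
```

```text
the job is handed in; nothing more can be done
None
```

I slid the pan into the red ring, dipped the thermometer about 3.5 cm below the rim for 1 s, laid it back level on its rest with the stem at the same end, and handed the job in at about 42 s; the final images show nothing else moved.

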